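Nest the pipe reducers in the tray

ROBOT

A 7-joint arm with a two-finger parallel gripper is mounted at the origin on the work surface. World frame = base frame: x ahead of the robot, y to its left, z up, the work surface at z = 0. Lengths are in m, angles in rad, forces in N, time in s.
With the tool pointing down it reaches from about 0.425 to 0.875 m from the base axis. Payload 4.7 kg.
Tool frame: the origin (TCP) lies midway between the tips of the shut fingers; the grasp point (between the pads) lies 19 mm behind it (ctrl.grip_point_offset is the distance from the TCP to the grasp point, in m); z points along the fingers, y is the line along which they close (so a half turn about z gives the same grasp; the last joint's range is limited). The gripper opens to 87 mm and grips with 3 to 60 N. Pads are 19 mm wide; open, the fingers measure 117 mm over their backs; the gripper's body (75 mm by 190 mm) begins 51 mm behind the grasp point.
Start: joints at [-1.097, 0.321, -0.07, 1.45, 0.023, 1.371, -0.057], TCP at [0.288, 0.582, 0.223] pointing down, gripper open.
Joint ranges: [-2.86, 2.86], [-0.3, 2.09], [-1.38, 1.24], [0.06, 2.45], [-1.56, 4.7], [0.09, 2.05], [-2.69, 2.69]. Speed limits (rad/s): [2.57, 2.57, 3.14, 3.14, 3.14, 3.14, 3.14].

INTERFACE

Orientations are given as a rotation vector (axis times angle).
In Python, from bench import ctrl gives the robot as it stands.
- The arm moves only by the tool move_arm, never from a script. Its argument "increments" is text: rows parted by semicolons, each of 7 numbers parted by spaces: the shift along the world's x, y, z in mm, then the turn, a rotation vector about the world's x, y, z in degrees, then the closure in counts, from 0 (fully open) to 255 (shut). A call has exactly 8 rows; each row shifts and turns the commanded pose from where the row before left it; what a row does not reach is not made up. A row lasts 1/12 s, in which the tool goes at most 41.7 mm and 7.16 degrees, less where a joint would pass 70% of its speed; a pose out of reach is approached as far as the arm can. A call with a gripper value outside its range is refused whole. The fingers move at their own pace and stop on an object; "grip_force" is the grip in N (left out, the last holds). Time passes only in rows, so rows that do not move let the fingers close, or fill a call up. It gives the time, the measured TCP pose, the force, the opening and the grip force at its end, in the units of the state.
- ctrl.get_state(): the state, without advancing time (a new reading comes with each control period).
- ctrl.get_image(name): name is "scene" or "top" or "wrist"; returns a dict with "frame" (480x640x3 uint8, red, green, blue), "depth" (480x640 float32, m along the optical axis (not along the pixel's ray), 0 where there is no reading), "fx", "fy", "cx", "cy" (pixels), "position" and "orientation" of the camera in the world. Camera axes: x right, y down, z forward; pixel columns grow to the right and rows downward; lengths in m; the calibration is good to about 2 mm. The wrist camera is an equidistant fisheye: a pixel r from the principal point sees the ray r / f radians off the axis. A picture is of the moment at which its call begins.
- ctrl.close_job(): hands the job in; it is judged then, once.
Trained networks look in a picture, given as the dict that the camera call returned (one of the last four; its "shot" number tells which), for a name from the list of things; names that differ only in an ending like _2 or _b are one class to them, and where a whole thing is asked for, a point or a joint stands for the part that bears it (a point fixed in the world has none). Each returns a list of dicts, best first, with "score" (0 to 1); they miss things now and then, are a little off and sometimes report something else, mostly with a low value. They report only what shows in the picture. A call takes as long as a camera call. They do not tell look-alikes from the thing itself.
- ctrl.find_in(target, picture): "centre" ([x, y, z] in m, in world coordinates, good to about 4 mm: the middle of the surface that is visible of it).
- ctrl.silhouettes(target, picture): "region" (480x640 bool, what is visible of it).
The state is a dict: "time": time; "joint_positions": joint angles; "qd": joint speeds; "joint_torque": joint torques, N m; "position": TCP position; "tool_rot": TCP orientation; "ft_force": force on the tool from outside, world axes, zero at the start; "torque": the same for the moment, N m; "grip_width": opening from 0.0 (shut) to 1.0 (fully open); "grip_force": force on a finger pad.
Only numpy, scipy, OpenCV 4.12 (cv2) and the standard library are available. Lean on these libraries where they do the work, as an engineer would, in place of code of your own. Each camera call takes 0.05 s, during which the arm holds its last target. There are 200 camera calls.

TASK

Put the three bell-shaped steel pipe reducers away as one nested stack in the middle of the shallow tray, necks up: stand the smallest in the tray first, then lower the middle-sized one fully down over it, then the largest over that. Set them down without dropping them, let each stand free and upright before fetching the next, and leave everything else on the bench where it is.

Things in the scene. Friction and masses are not known exactly. Their poses are not given: they have to be found in the camera images.
- small_c (a point): Smallest steel pipe reducer: hollow bell (sizes in mm), both ends open, 110 tall, wall 3. Neck (top 35) dia 60, flat shoulder with bevelled edge, straight skirt of outer dia 82, inner 76. Site on the axis, half-way up; z to the neck. Starts standing on the table, neck up. 0.4-0.6 kg.
- medium_c (a point): Middle-sized steel pipe reducer: hollow bell (sizes in mm), both ends open, 110 tall, wall 3. Neck (top 35) dia 60, flat shoulder with bevelled edge, straight skirt of outer dia 96, inner 90. Site on the axis, half-way up; z to the neck. Seated on the next smaller, its centre is 39 above that one's. Starts on the sloping rest, neck leaning 25 degrees roughly towards the robot; lift along its axis. 0.45-0.7 kg.
- large_c (a point): Largest steel pipe reducer: hollow bell (sizes in mm), both ends open, 110 tall, wall 3. Neck (top 35) dia 60, flat shoulder with bevelled edge, straight skirt of outer dia 110, inner 104. Site on the axis, half-way up; z to the neck. Seated on the next smaller, its centre is 39 above that one's. Starts standing on the table, neck up. 0.5-0.8 kg.
- tray_in (a point): Shallow square aluminium tray fixed to the table, 150 x 150 mm outside, rim 18 mm high, wall 4 mm; this point is the centre of its inner floor (4 mm above the table), z up, x and y along the sides.
- wedge: Blue sloping rest fixed to the table, footprint about 115 x 130 mm, origin on the table under its centre; its plate faces its own -x side at 25 degrees to level, up to 62 mm high at +x, with a 11 mm lip at the low edge that holds the middle reducer.
- tee_c (a point): Bystander: T-joint practice piece: dark steel base plate 70 x 85 mm carrying an upright plate 80 mm wide, top 160 mm above the table; point 80 mm up, x axis across the upright plate
- angle_c (a point): Bystander: length of welded angle iron lying on the table, 150 mm long along its x axis, 50 mm wide, 56 mm tall; point at its centre
- stub_c (a point): Bystander: straight dark pipe stub standing on end, diameter 66 mm, 120 mm tall (not a reducer: it has no neck); point at its centre
- spray_c (a point): Bystander: white spray can standing upright, diameter 65 mm, 190 mm tall; point at its centre
- boxtube_c (a point): Bystander: offcut of square steel tube lying on the table, 140 mm long along its x axis, 60 x 60 mm; point at its centre
- hammer_c (a point): Bystander: hammer lying on the table, 240 mm long along its x axis, head to +x; point near the middle, 12 mm up
- brush_c (a point): Bystander: hand brush lying on the table, 200 mm long along its x axis; point near the middle, 12 mm up
Things that resemble listed ones, but are neither listed nor needed, are in the scene too. What is shaped like the part that bears small_c but orange is not meant. Leave any black look-alike of the part that bears tray_in alone.

How it is judged:
By the outcome, as a careful person would: the job done as asked, in the order asked, and still so for the second after the job is handed in, with the robot touching nothing.
It also fails if it takes over 72 s, if anything falls off the work surface, if the arm or the gripper's body presses on something with over 40 N, if the wrist force passes 120 N, or if a joint passes its speed limit or range.

## Working session

There is one attempt and no reset: what is moved stays moved. The work goes in short steps, Python scripts to look and compute and a tool call to move; the robot and the scene stay as the last step left them, time stands still between calls to the robot, and variables do not carry over. Pictures are saved under pics/ and viewed, at most 10 in all, crops included, and the job is handed in when it is done.

Besides the shell and the picture viewer there is one more tool, called by a JSON object that holds its "fn" and its "kwargs", one argument or row to a line. move_arm: Moves the arm, as the interface text tells. Its arguments: {"type":"object","properties":{"increments":{"type":"string"},"grip_force":{"type":"number"}},"required":["increments"]}

```bash
ls; mkdir -p pics; cat > h.py <<'E'
import numpy as np, cv2
from bench import ctrl
from scipy.spatial.transform import Rotation as R
def save(im,name,crop=None,s=1):
    f=im["frame"][:,:,::-1]
    if crop: f=f[crop[1]:crop[3],crop[0]:crop[2]]
    cv2.imwrite("pics/"+name,cv2.resize(f,None,fx=s,fy=s,interpolation=cv2.INTER_CUBIC))
def rot(im):
    o=np.array(im["orientation"],float)
    return o if o.shape==(3,3) else R.from_rotvec(o).as_matrix()
def cloud(im):
    v,u=np.mgrid[0:480,0:640].astype(float)
    d=im["depth"]; x=(u-im["cx"])/im["fx"]; y=(v-im["cy"])/im["fy"]
    p=np.stack([x*d,y*d,d],-1)
    return p@rot(im).T+np.array(im["position"])
def proj(im,p):
    c=(np.array(p)-im["position"])@rot(im); return c[0]/c[2]*im["fx"]+im["cx"],c[1]/c[2]*im["fy"]+im["cy"]
E
python3 - <<'E'
from h import *
s=ctrl.get_state(); print({k:np.round(v,3) for k,v in s.items()})
print(ctrl.grip_point_offset)
for n in ["scene","top"]:
    im=ctrl.get_image(n); save(im,n+"0.png")
    print(n,im["fx"],im["cx"],im["cy"],np.round(im["position"],3),np.round(im["orientation"],3), (im["depth"]>0).mean())
    for t in ["small_c","medium_c","large_c","tray_in","wedge","tee_c","angle_c","stub_c","spray_c","boxtube_c","hammer_c","brush_c"]:
        print(t,[(round(float(d["score"]),2),np.round(d["centre"],3).tolist(),[int(q) for q in proj(im,d["centre"])]) for d in ctrl.find_in(t,im)])
E
```

```text
pics
{'time': np.float64(0.0), 'joint_positions': array([-1.097,  0.322, -0.07 ,  1.452,  0.023,  1.371, -0.057]), 'qd': array([-0.001,  0.   , -0.001, -0.001, -0.001, -0.   ,  0.001]), 'joint_torque': array([-0.0000e+00, -4.9127e+01, -4.0400e-01, -3.1253e+01, -6.4000e-02,
        4.4000e-02,  0.0000e+00]), 'position': array([0.288, 0.582, 0.221]), 'tool_rot': array([-7.160e-01, -3.059e+00,  3.000e-03]), 'ft_force': array([-0.238,  0.556, -0.444]), 'torque': array([0.049, 0.035, 0.052]), 'grip_force': np.float64(0.0), 'grip_width': np.float64(0.997)}
0.0187
scene 441.7935130072254 315.2378960334554 244.83443169875198 [ 1.236 -0.229  1.101] [-2.176 -1.364  0.465] 0.9959407552083334
small_c [(0.97, [0.482, 0.377, 0.07], [389, 199]), (0.97, [0.354, 0.405, 0.074], [376, 169]), (0.74, [0.698, -0.407, 0.061], [159, 365])]
medium_c [(0.95, [0.566, -0.144, 0.107], [239, 274]), (0.71, [0.485, 0.377, 0.07], [389, 199])]
large_c [(0.9, [0.482, -0.347, 0.074], [160, 285])]
tray_in [(0.97, [0.457, 0.594, 0.003], [437, 186]), (0.71, [0.574, 0.128, 0.002], [331, 261])]
wedge [(0.71, [0.612, -0.146,
[... 602 characters left out ...]
ium_c [(0.55, [0.543, -0.128, 0.11], [405, 238])]
large_c [(0.69, [0.449, -0.328, 0.076], [487, 272])]
tray_in [(0.62, [0.453, 0.6, 0.006], [124, 300]), (0.55, [0.575, 0.127, 0.003], [302, 242])]
wedge [(0.58, [0.573, -0.124, 0.035], [397, 233])]
tee_c [(0.73, [0.356, -0.022, 0.009], [365, 320])]
angle_c [(0.84, [0.75, -0.154, 0.006], [400, 172])]
stub_c [(0.9, [0.73, 0.056, 0.078], [324, 175]), (0.58, [0.677, -0.403, 0.059], [501, 185]), (0.33, [0.57, -0.12, 0.035], [396, 234])]
spray_c [(0.94, [0.682, 0.304, 0.175], [222, 189])]
boxtube_c []
hammer_c [(0.57, [0.748, -0.153, 0.005], [400, 173])]
brush_c [(0.76, [0.372, -0.236, 0.023], [449, 307]), (0.16, [0.572, -0.125, 0.039], [398, 233])]
```

View pics/scene0.png

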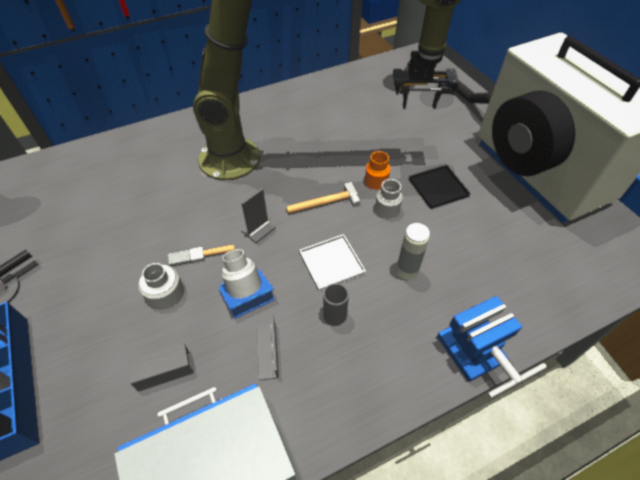

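View pics/top0.png

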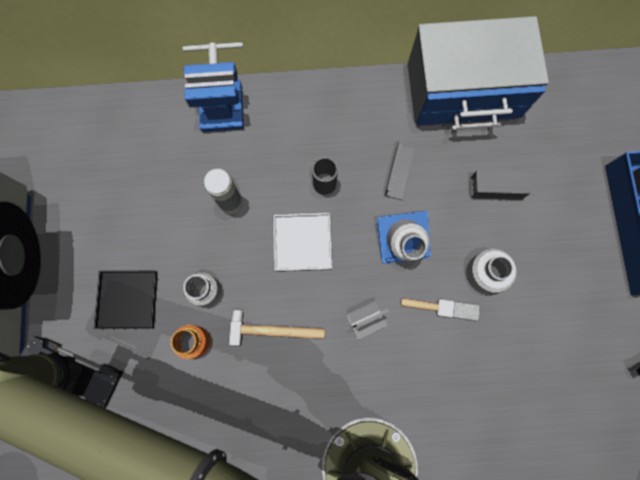

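The scene view shows the silver small reducer at scene (389,199) / top (201,289). The other silver bells are the medium on the blue rest (238,270) and the large (160,285).

Look-alikes, by scene pixel:
- **small_c:** silver (389,199) and orange (377,169). I take the silver one.
- **tray_in:** white aluminium (332,261) and black (439,186). I take the white one.
- **Reducers in general:** the dark stub (336,304) has no neck, so it's out.

```bash
cat >> h.py <<'E'
from scipy.optimize import least_squares
def circ(P,r):
    f=lambda q:np.hypot(P[:,0]-q[0],P[:,1]-q[1])-r
    s=least_squares(f,P[:,:2].mean(0),loss='soft_l1',f_scale=0.0015); return s.x,np.sqrt(np.median(s.fun**2))
def axisfit(P,r,p0,d0):
    # cylinder outer surface radius r; params: p(xy at z0), direction tilt
    z0=p0[2]
    def f(q):
        d=np.array([q[2],q[3],1]);d/=np.linalg.norm(d)
        w=P-np.array([q[0],q[1],z0]); return np.linalg.norm(w-np.outer(w@d,d),axis=1)-r
    s=least_squares(f,[p0[0],p0[1],d0[0],d0[1]],loss='soft_l1',f_scale=0.0015)
    d=np.array([s.x[2],s.x[3],1]);d/=np.linalg.norm(d)
    return np.array([s.x[0],s.x[1],z0]),d,np.median(abs(f(s.x)))
E
python3 - <<'E'
from h import *
ims={n:ctrl.get_image(n) for n in ["scene","top"]}
save(ims["scene"],"crop1.png",(320,130,480,250),4)
for n,im in ims.items():
    C=cloud(im)
    for nm,xy,rs in [("small",(.465,.372),.041),("large",(.47,-.335),.055)]:
        P=C.reshape(-1,3); m=np.hypot(P[:,0]-xy[0],P[:,1]-xy[1])<.075; Q=P[m]
        print(n,nm,"ztop",np.round(np.percentile(Q[:,2],[1,50,97,99]),4))
        nk=Q[(Q[:,2]>.107)&(Q[:,2]<.116)]; c,e=circ(nk,.0285); print(" rim",len(nk),np.round(c,4),e)
        sk=Q[(Q[:,2]>.02)&(Q[:,2]<.06)]; c,e=circ(sk,rs); print(" skirt",len(sk),np.round(c,4),e)
        sh=Q[(Q[:,2]>.062)&(Q[:,2]<.085)]; print(" shoulder z",np.median(sh[:,2]))
    # tray
    t=ctrl.silhouettes("tray_in",im)
    for d in t:
        g=d["region"]; Q=C[g]; Q=Q[Q[:,2]<.05]
        if len(Q)<50: continue
        r=cv2.minAreaRect(Q[:,:2].astype(np.float32)); print(n,"tray",round(d["score"],2),np.round(r[0],4),np.round(r[1],4),r[2],np.round(np.percentile(Q[:,2],[5,50,98]),4))
    for d in ctrl.silhouettes("medium_c",im):
        Q=C[d["region"]]; print(n,"med",round(d["score"],2),len(Q),np.round(Q.mean(0),3),np.round(np.percentile(Q,[3,97],axis=0),3).tolist())
    for d in ctrl.silhouettes("wedge",im)[:1]:
        Q=C[d["region"]]; print(n,"wedge",round(d["score"],2),len(Q),np.round(Q.mean(0),3)); r=cv2.minAreaRect(Q[:,:2].astype(np.float32)); print(r)
E
```

```text
scene small ztop [-0.0049  0.012   0.1083  0.1106]
 rim 56 [0.4645 0.389 ] 0.00087700725972091
 skirt 245 [0.4631 0.3906] 0.0011970321103162845
 shoulder z 0.07240109494296876
scene large ztop [-0.0051  0.0389  0.107   0.1101]
 rim 73 [ 0.4565 -0.3504] 0.0008394944713531055
 skirt 389 [ 0.4553 -0.3505] 0.0009430953018987678
 shoulder z 0.07309904552297986
scene tray 0.57 [0.4578 0.596 ] [0.1548 0.154 ] 85.56079864501953 [0.0002 0.0048 0.0192]
scene med 0.79 1459 [ 0.561 -0.142  0.102] [[0.494, -0.184, 0.048], [0.6, -0.097, 0.142]]
scene wedge 0.97 1017 [ 0.603 -0.144  0.036]
((0.8780983686447144, -0.14788119494915009), (0.1385686695575714, 0.7206220626831055), 88.1700439453125)
top small ztop [-0.0055  0.0016  0.1082  0.1117]
 rim 91 [0.463  0.3887] 0.000662034033517403
 skirt 131 [0.4632 0.3895] 0.00046997254231132685
 shoulder z 0.0703989803284184
top large ztop [-0.0049  0.0283  0.1076  0.111 ]
 rim 89 [ 0.4558 -0.3504] 0.0008324020473225689
 skirt 206 [ 0.4564 -0.3518] 0.00039230979481598974
 shoulder z 0.07342302505783005
top tray 0.78 [0.4549 0.6001] [0.1622 0.15  ] 85.8807601928711 [0.0002 0.0049 0.02  ]
top tray 0.59 [0.5741 0.1265] [0.1521 0.1546] 86.88719177246094 [-0.0003  0.0046  0.0202]
top med 0.92 1094 [ 0.542 -0.132  0.106] [[0.495, -0.179, 0.032], [0.593, -0.094, 0.143]]
top med 0.15 874 [ 0.371 -0.229  0.025] [[0.343, -0.306, 0.012], [0.397, -0.127, 0.024]]
top wedge 0.84 1356 [ 0.57  -0.129  0.041]
((0.5008153915405273, -0.039925575256347656), (0.16544556617736816, 0.4353561997413635), 33.83540344238281)
```

View pics/crop1.png

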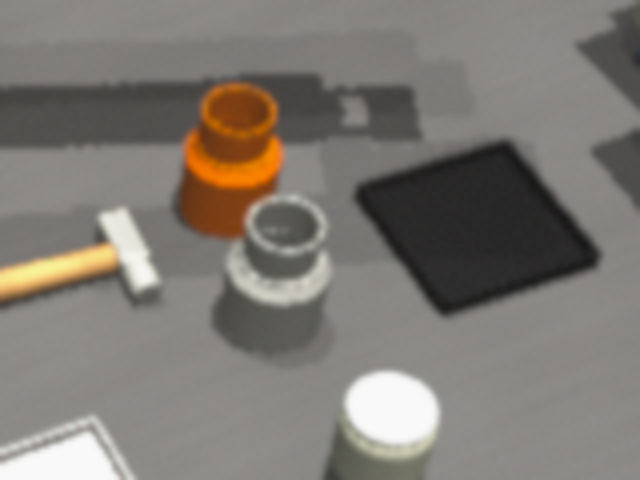

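The close crop shows the silver bell with flat shoulder and open neck (crop 285,225), with the orange look-alike behind it at (232,120). I'm choosing the silver one, at about (0.4635, 0.389). The white tray is at (0.574, 0.1265).

{"fn": "move_arm", "kwargs": {
  "increments": "22 -24 0 0 0 0 0;22 -24 0 0 0 0 0;22 -24 0 0 0 0 0;22 -24 0 0 0 0 0;22 -24 0 0 0 0 0;22 -24 0 0 0 0 0;22 -24 0 0 0 0 0;22 -24 -20 0 0 0 0",
  "grip_force": 25
}}

```text
time: 2.37
position: [0.4673, 0.391, 0.2068]
tool_rot: [0.715, 3.054, 0.011]
ft_force: [0.8, 1.3, 0.1]
grip_width: 1.001
grip_force: 0.0
```

```bash
python3 - <<'E'
from h import *
s=ctrl.get_state(); print({k:np.round(s[k],3).tolist() for k in ["time","joint_positions","position","tool_rot","grip_width"]})
im=ctrl.get_image("wrist"); save(im,"w1.png"); print(im["fx"],im["cx"],im["cy"],np.round(im["position"],3),np.round(im["orientation"],3),(im["depth"]>0).mean())
# medium axis fit
for n in ["scene","top"]:
    im=ctrl.get_image(n); C=cloud(im)
    r=ctrl.silhouettes("medium_c",im)[0]["region"]; Q=C[cv2.erode(r.astype(np.uint8),np.ones((3,3)))>0]
    np.save(n+"_med.npy",Q)
P=np.vstack([np.load(n+"_med.npy") for n in ["scene","top"]])
# joint model: known bell profile; residual=distance to nearest of skirt cyl, neck outer cyl, shoulder plane, top rim
def fit(P):
    def f(q):
        d=np.array([q[3],q[4],1]);d/=np.linalg.norm(d)
        w=P-q[:3]; h=w@d; r=np.linalg.norm(w-np.outer(h,d),axis=1)
        def seg(a,b):
            a=np.array(a);b=np.array(b);t=b-a;X=np.stack([r,h],1)
            u=np.clip(((X-a)@t)/(t@t),0,1); return np.linalg.norm(X-a-u[:,None]*t,axis=1)
        return np.min([seg((.048,-.055),(.048,.015)),seg((.048,.015),(.043,.020)),seg((.043,.02),(.03,.02)),seg((.03,.02),(.03,.055)),seg((.03,.055),(.027,.055)),seg((.027,.055),(.027,.01))],axis=0)
    s=least_squares(f,[.56,-.135,.09,-.46,0],loss='soft_l1',f_scale=.002,diff_step=1e-4)
    d=np.array([s.x[3],s.x[4],1]);d/=np.linalg.norm(d); return s.x[:3],d,np.median(f(s.x))
for X in [np.load("scene_med.npy"),np.load("top_med.npy"),P]:
    c,d,e=fit(X); print(len(X),"centre",np.round(c,4),"axis",np.round(d,4),"tilt",np.degrees(np.arccos(d[2])),"az",np.degrees(np.arctan2(d[1],d[0])),e,"necktop",np.round(c+.055*d,4))
E
```

```text
{'time': 2.367, 'joint_positions': [-0.799, 0.234, 0.07, 1.592, -0.017, 1.308, 0.384], 'position': [0.467, 0.391, 0.207], 'tool_rot': [0.715, 3.054, 0.011], 'grip_width': 1.001}
371.64829954431775 318.38189818956937 237.84907893702945 [0.404 0.421 0.37 ] [2.479 1.537 0.211] 0.9505631510416667
1265 centre [ 0.5393 -0.1402  0.0842] axis [-0.403  -0.0278  0.9148] tilt 23.823524545022277 az -176.05791670798746 0.0010397010088009709 necktop [ 0.5171 -0.1417  0.1345]
944 centre [ 0.5399 -0.1413  0.085 ] axis [-0.4228 -0.0249  0.9059] tilt 25.05607184200706 az -176.62785635614276 0.0009075116312994083 necktop [ 0.5166 -0.1426  0.1348]
2209 centre [ 0.5393 -0.1405  0.0845] axis [-0.4083 -0.0311  0.9123] tilt 24.17274559953617 az -175.64106310555977 0.001055390219256165 necktop [ 0.5168 -0.1423  0.1347]
```

{"fn": "move_arm", "kwargs": {
  "increments": "0 -1 -20 0 0 0 0;0 0 -25 0 0 0 0;0 0 -25 0 0 0 0;0 0 -25 0 0 0 0;0 0 -15 0 0 0 0;0 0 -8 0 0 0 0;0 0 0 0 0 0 0;0 0 0 0 0 0 0"
}}

```text
time: 3.28
position: [0.4641, 0.3908, 0.0853]
tool_rot: [0.713, 3.059, 0.002]
ft_force: [0.4, 0.2, 0.1]
grip_width: 0.997
grip_force: 0.0
```

View pics/w1.png

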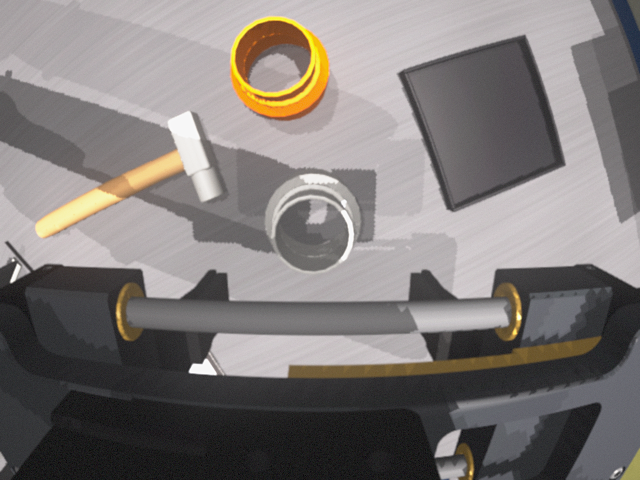

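The wrist view shows the silver rim at (313,232), centred between the finger roots at x≈205 and 425. Closing.

{"fn": "move_arm", "kwargs": {
  "increments": "0 0 0 0 0 0 120;0 0 0 0 0 0 200;0 0 0 0 0 0 200;0 0 0 0 0 0 200;0 0 0 0 0 0 200;0 0 10 0 0 0 200;0 0 20 0 0 0 200;0 0 20 0 0 0 200",
  "grip_force": 30
}}

```text
time: 3.95
position: [0.4631, 0.3882, 0.1334]
tool_rot: [-0.715, -3.056, 0.006]
ft_force: [-0.3, 0.5, -5.3]
grip_width: 0.67
grip_force: 29.8
```

{"fn": "move_arm", "kwargs": {
  "increments": "14 -33 5 0 0 0 200;14 -33 5 0 0 0 200;14 -33 0 0 0 0 200;14 -33 0 0 0 0 200;14 -33 0 0 0 0 200;14 -33 0 0 0 0 200;14 -33 0 0 0 0 200;12 -31 0 0 0 0 200"
}}

```text
time: 4.62
position: [0.5744, 0.125, 0.1442]
tool_rot: [-0.717, -3.058, 0.001]
ft_force: [1.2, 0.4, -4.3]
grip_width: 0.672
grip_force: 29.9
```

{"fn": "move_arm", "kwargs": {
  "increments": "0 0 0 0 0 0 200;0 0 0 0 0 0 200;0 0 0 0 0 0 200;0 0 0 0 0 0 200;0 0 0 0 0 0 200;0 0 0 0 0 0 200;0 0 0 0 0 0 200;0 0 0 0 0 0 200"
}}

```text
time: 5.28
position: [0.5743, 0.128, 0.1446]
tool_rot: [-0.714, -3.059, -0.0]
ft_force: [0.5, -0.4, -4.7]
grip_width: 0.675
grip_force: 29.9
```

```bash
cat >> h.py <<'E'
def bell(P,ro,q0,tilt=None):
    """fit known bell (outer skirt radius ro); q0 centre; returns centre, axis"""
    def f(q):
        d=np.array([q[3],q[4],1]) if tilt is None else np.array([*tilt,1.]);d/=np.linalg.norm(d)
        w=P-q[:3]; h=w@d; r=np.linalg.norm(w-np.outer(h,d),axis=1); X=np.stack([r,h],1)
        pr=np.array([(ro,-.055),(ro,.015),(ro-.005,.02),(.03,.02),(.03,.055),(.027,.055),(.027,.02)])
        D=[]
        for a,b in zip(pr[:-1],pr[1:]):
            t=b-a;u=np.clip(((X-a)@t)/(t@t),0,1);D.append(np.linalg.norm(X-a-u[:,None]*t,axis=1))
        return np.min(D,axis=0)
    s=least_squares(f,list(q0)+([0,0] if tilt is None else []),loss='soft_l1',f_scale=.002,diff_step=1e-4)
    d=np.array([s.x[3],s.x[4],1]) if tilt is None else np.array([*tilt,1.]);return s.x[:3],d/np.linalg.norm(d),np.median(f(s.x))
def near(im,xy,r,z0,z1):
    P=cloud(im).reshape(-1,3); return P[(np.hypot(P[:,0]-xy[0],P[:,1]-xy[1])<r)&(P[:,2]>z0)&(P[:,2]<z1)]
def traywhite(im):
    C=cloud(im); f=im["frame"].astype(int); m=(C[:,:,2]>-.004)&(C[:,:,2]<.03)&(f.min(2)>150)&(np.hypot(C[:,:,0]-.574,C[:,:,1]-.127)<.125)
    _,L,S,_=cv2.connectedComponentsWithStats(cv2.morphologyEx(m.astype(np.uint8),cv2.MORPH_OPEN,np.ones((2,2))))
    k=1+np.argmax(S[1:,4]); return C[L==k]
E
python3 - <<'E'
from h import *
s=ctrl.get_state(); p=s["position"]; print(np.round(p,4),np.round(s["tool_rot"],3),s["joint_positions"].round(3))
for n in ["scene","top"]:
    im=ctrl.get_image(n); save(im,n+"1.png")
    for d in ctrl.silhouettes("small_c",im)[:3]:
        Q=cloud(im)[d["region"]]; print(n,round(d["score"],2),len(Q),np.round(np.median(Q,0),3))
    print(n,"skirt",circ(near(im,p,.06,.07,.115),.041) if len(near(im,p,.06,.07,.115))>20 else 0,len(near(im,p,.06,.07,.115)))
    T=traywhite(im); r=cv2.minAreaRect(T[:,:2].astype(np.float32)); print("tray",np.round(r[0],4),np.round(r[1],3),r[2], np.round(np.percentile(T[:,2],[5,50,98]),4))
E
```

```text
[0.5743 0.128  0.1446] [-0.714 -3.059 -0.   ] [-0.468  0.241  0.236  1.719 -0.06   1.189  0.896]
scene 0.97 908 [0.597 0.122 0.123]
scene 0.96 756 [0.358 0.41  0.068]
scene skirt (array([0.57357232, 0.13032158]), np.float64(0.0011265781121229598)) 335
tray [0.8931 0.0086] [0.187 0.813] 68.2813491821289 [-0.0004  0.0046  0.1182]
top 0.85 877 [0.332 0.405 0.07 ]
top skirt 0 0
tray [0.4509 0.163 ] [0.309 0.043] 18.710994720458984 [-0.0006  0.0049  0.58  ]
```

{"fn": "move_arm", "kwargs": {
  "increments": "0 -3 -10 0 0 0 200;0 0 -15 0 0 0 200;0 0 -15 0 0 0 200;0 0 -8 0 0 0 200;0 0 -4 0 0 0 200;0 0 -1 0 0 0 200;0 0 -1 0 0 0 200;0 0 0 0 0 0 200"
}}

```text
time: 6.15
position: [0.5748, 0.1243, 0.0913]
tool_rot: [0.716, 3.058, 0.0]
ft_force: [-2.8, -0.7, -1.6]
grip_width: 0.672
grip_force: 29.9
```

```bash
sed -i 's/np.ones((2,2))/np.ones((3,3))/' h.py; python3 - <<'E'
from h import *
im=ctrl.get_image("scene"); save(im,"s2.png",(260,160,420,320),3.5)
s=ctrl.get_state(); p=s["position"]; print(np.round(p,4),s["ft_force"].round(2))
print(circ(near(im,p,.06,.035,.068),.041))
T=traywhite(im); r=cv2.minAreaRect(T[:,:2].astype(np.float32)); print("tray",np.round(r[0],4),np.round(r[1],3),r[2])
E
```

```text
[0.5748 0.1244 0.0912] [-1.71 -0.93 -1.19]
(array([0.57394392, 0.12638722]), np.float64(0.001495576180296598))
tray [0.5897 0.1318] [0.158 0.125] 87.5138168334961
```

View pics/s2.png

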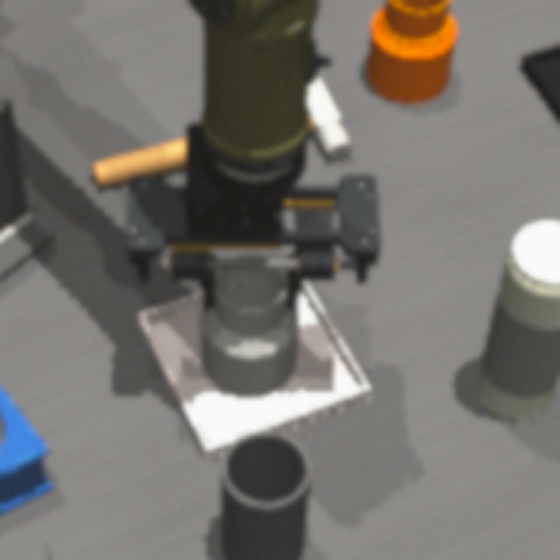

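The picture shows the small bell standing mid-tray at crop (250,350), still gripped and almost unloaded. Lowering the last millimetre, then releasing.

{"fn": "move_arm", "kwargs": {
  "increments": "0 0 -1 0 0 0 200;0 0 0 0 0 0 200;0 0 0 0 0 0 120;0 0 0 0 0 0 60;0 0 0 0 0 0 0;0 0 0 0 0 0 0;0 0 0 0 0 0 0;0 0 15 0 0 0 0"
}}

```text
time: 6.87
position: [0.5727, 0.1242, 0.102]
tool_rot: [-0.715, -3.055, 0.004]
ft_force: [-0.1, 0.5, -0.8]
grip_width: 0.945
grip_force: 0.0
```

{"fn": "move_arm", "kwargs": {
  "increments": "0 0 30 0 0 0 0;0 0 30 0 0 0 0;0 0 30 0 0 0 0;-10 -20 30 0 0 0 0;-10 -35 10 0 0 0 0;-10 -35 0 0 0 0 0;-10 -35 0 0 0 0 0;-10 -35 0 0 0 0 0"
}}

```text
time: 7.53
position: [0.5243, -0.0369, 0.2352]
tool_rot: [0.715, 3.057, 0.001]
ft_force: [1.3, 0.2, -0.3]
grip_width: 0.996
grip_force: 0.0
```

```bash
python3 - <<'E'
from h import *
s=ctrl.get_state(); p=s["position"]; print(np.round(p,4),s["tool_rot"].round(3),s["ft_force"].round(2),s["joint_positions"].round(3))
c0=(.574,.1264)
for n in ["scene","top"]:
    im=ctrl.get_image(n)
    Q=near(im,c0,.06,.03,.13); print(n,len(Q),[np.round(x,4) for x in bell(Q,.041,(.574,.1264,.059))],[np.round(x,4) for x in bell(Q,.041,(.574,.1264,.059),(0,0))])
    T=traywhite(im); r=cv2.minAreaRect(T[:,:2].astype(np.float32)); print("tray",np.round(r[0],4),np.round(r[1],3),r[2])
E
```

```text
[ 0.5243 -0.0369  0.2352] [7.150e-01 3.057e+00 1.000e-03] [ 1.28  0.16 -0.25] [-0.322  0.042  0.354  1.753 -0.015  1.346  1.147]
scene 822 [array([0.5741, 0.1268, 0.0564]), array([1.900e-02, 7.000e-04, 9.998e-01]), np.float64(0.0011)] [array([0.574 , 0.1267, 0.0565]), array([0., 0., 1.]), np.float64(0.0011)]
tray [0.5675 0.1331] [0.16 0.17] 87.92172241210938
top 565 [array([0.5749, 0.1263, 0.0572]), array([-0.0199,  0.0067,  0.9998]), np.float64(0.0009)] [array([0.5746, 0.1263, 0.0572]), array([0., 0., 1.]), np.float64(0.001)]
tray [0.5785 0.1288] [0.156 0.158] 87.84336853027344
```

```bash
python3 - <<'E'
from h import *
s=ctrl.get_state(); p=s["position"]; Rc=R.from_rotvec(s["tool_rot"])
d=np.array([-.421,-.029,.906]); d/=np.linalg.norm(d); z=-d; y=np.array([-.069,.998,0]);y/=np.linalg.norm(y);x=np.cross(y,z)
Rd=R.from_matrix(np.stack([x,y,z],1)); rv=(Rd*Rc.inv()).as_rotvec(degrees=True); print(p.round(4),"rv",rv.round(2),np.linalg.norm(rv),"per8",(rv/8).round(2))
c=np.array([.5395,-.1407,.0846])
for h in (.11,.03): print(h,(c+h*d).round(4),((c+h*d-p)*1000).round(1))
E
```

```text
[ 0.5233 -0.0433  0.2354] rv [ -4.93 -24.65  30.44] 39.478023602563205 per8 [-0.62 -3.08  3.81]
0.11 [ 0.4932 -0.1439  0.1843] [ -30.1 -100.5  -51.1]
0.03 [ 0.5269 -0.1416  0.1118] [   3.6  -98.2 -123.6]
```

{"fn": "move_arm", "kwargs": {
  "increments": "-5 -14 0 -0.62 -3.08 3.81 0;-5 -14 0 -0.62 -3.08 3.81 0;-5 -14 0 -0.62 -3.08 3.81 0;-5 -14 0 -0.62 -3.08 3.81 0;-5 -14 -8 -0.62 -3.08 3.81 0;-5 -14 -14 -0.62 -3.08 3.81 0;0 -14 -14 -0.62 -3.08 3.81 0;0 -2 -15 -0.62 -3.08 3.81 0"
}}

```text
time: 8.3
position: [0.495, -0.1374, 0.1844]
tool_rot: [-0.111, 2.7, 0.017]
ft_force: [0.1, -0.0, 0.0]
grip_width: 0.997
grip_force: 0.0
```

{"fn": "move_arm", "kwargs": {
  "increments": "0 0 0 0 0 0 0;0 0 0 0 0 0 0;0 0 0 0 0 0 0;0 0 0 0 0 0 0;0 0 0 0 0 0 0;0 0 0 0 0 0 0;0 0 0 0 0 0 0;0 0 0 0 0 0 0"
}}

```text
time: 8.97
position: [0.4948, -0.1353, 0.1838]
tool_rot: [-0.11, 2.706, 0.019]
ft_force: [-0.6, 0.1, 0.7]
grip_width: 1.003
grip_force: 0.0
```

```bash
python3 - <<'E'
from h import *
s=ctrl.get_state(); p=s["position"]; Rc=R.from_rotvec(s["tool_rot"]).as_matrix()
im=ctrl.get_image("scene"); P=near(im,(.545,-.14),.09,.0,.15)
Q0=np.load("scene_med.npy"); # refit with tilt fixed both views
for n in ("scene","top"):
    c,d,e=bell(np.load(n+"_med.npy"),.048,(.54,-.14,.085),(-.421/.906,-.029/.906)); print(n,c.round(4),e)
print(p.round(4),"z",Rc[:,2].round(3),"y",Rc[:,1].round(3),s["ft_force"].round(2),s["joint_positions"].round(3))
im=ctrl.get_image("wrist"); save(im,"w2.png")
E
```

```text
scene [ 0.5393 -0.1402  0.0838] 0.0010682156734488565
top [ 0.5399 -0.1412  0.0849] 0.0009859189194404774
[ 0.4948 -0.1353  0.1838] z [ 0.419  0.03  -0.907] y [-0.08   0.997 -0.004] [-0.58  0.12  0.71] [-0.197 -0.292  0.458  2.191 -0.019  0.804  1.933]
```

View pics/w2.png

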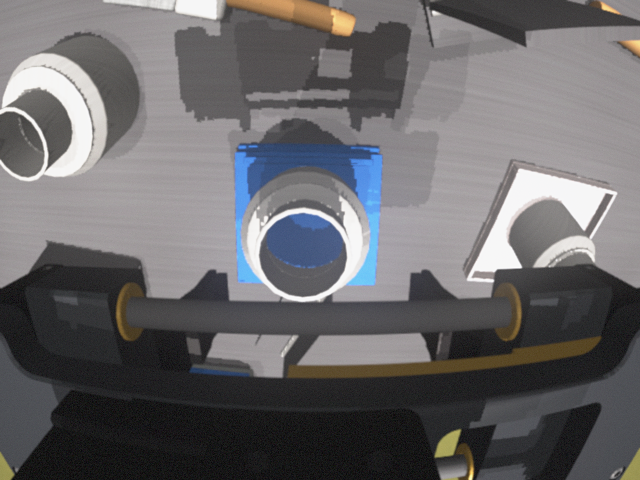

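The wrist view shows the medium bell's rim at (303,254) on the blue rest. The finger roots' midpoint is at about 318, so the tool sits about 8 mm off sideways, which matches the measured pose. I'll shift, then go in along the axis.

{"fn": "move_arm", "kwargs": {
  "increments": "-1.5 -8.5 0 0 0 0 0;0 0 0 0 0 0 0;8 0.5 -17 0 0 0 0;8 0.5 -17 0 0 0 0;8 0.5 -17 0 0 0 0;5.5 0.5 -12 0 0 0 0;4 0.5 -9 0 0 0 0;0 0 0 0 0 0 0"
}}

```text
time: 9.73
position: [0.5256, -0.1413, 0.1095]
tool_rot: [-0.109, 2.71, 0.019]
ft_force: [-0.6, 0.6, 0.5]
grip_width: 1.0
grip_force: 0.0
```

{"fn": "move_arm", "kwargs": {
  "increments": "0 0 0 0 0 0 100;0 0 0 0 0 0 140;0 0 0 0 0 0 200;0 0 0 0 0 0 200;0 0 0 0 0 0 200;0 0 0 0 0 0 200;0 0 0 0 0 0 200;0 0 0 0 0 0 200"
}}

```text
time: 10.4
position: [0.5268, -0.1422, 0.1124]
tool_rot: [-0.108, 2.705, 0.018]
ft_force: [-3.8, -1.6, 6.6]
grip_width: 0.689
grip_force: 30.0
```

{"fn": "move_arm", "kwargs": {
  "increments": "-2 -0.1 4.5 0 0 0 200;-4.2 -0.3 9 0 0 0 200;-6.3 -0.4 13.6 0 0 0 200;-6.3 -0.4 13.6 0 0 0 200;-6.3 -0.4 13.6 0 0 0 200;-6.3 -0.4 13.6 0 0 0 200;-6.3 -0.4 13.6 0 0 0 200;-6.3 -0.4 13.6 0 0 0 200"
}}

```text
time: 11.07
position: [0.4812, -0.1427, 0.2052]
tool_rot: [-0.113, 2.709, 0.021]
ft_force: [-1.0, -1.0, -4.7]
grip_width: 0.689
grip_force: 30.0
```

```bash
python3 - <<'E'
from h import *
s=ctrl.get_state(); p=s["position"]; Rc=R.from_rotvec(s["tool_rot"]); M=Rc.as_matrix(); print(p.round(4),M[:,2].round(3),s["ft_force"].round(2),s["joint_positions"].round(3))
# upright, yaw kept
y=M[:,1].copy();y[2]=0;y/=np.linalg.norm(y);z=np.array([0,0,-1.]);x=np.cross(y,z)
Rd=R.from_matrix(np.stack([x,y,z],1)); rv=(Rd*Rc.inv()).as_rotvec(degrees=True); print("rv",rv.round(2))
print("to small", (np.array([.5743,.1265])-p[:2])*1000)
E
```

```text
[ 0.4812 -0.1427  0.2052] [ 0.416  0.032 -0.909] [-0.97 -1.03 -4.66] [ 0.039 -0.302  0.276  2.17  -0.107  0.866  2.027]
rv [-1.89 24.62 -0.03]
to small [ 93.09187272 269.15607141]
```

{"fn": "move_arm", "kwargs": {
  "increments": "8 0 3 -0.2 3 0 200;8 0 4 -0.2 3.2 0 200;10 10 4 -0.2 3.2 0 200;10 10 4 -0.3 3.2 0 200;12 20 4 -0.3 3 0 200;12 20 4 -0.3 3 0 200;12 30 4 -0.2 3 0 200;12 30 4 -0.2 3 0 200"
}}

```text
time: 11.73
position: [0.5665, -0.0238, 0.2361]
tool_rot: [0.124, -3.138, 0.005]
ft_force: [1.7, -0.5, -5.6]
grip_width: 0.692
grip_force: 30.0
```

{"fn": "move_arm", "kwargs": {
  "increments": "4 30 0 0 0 0 200;2 30 0 0 0 0 200;2 30 0 0 0 0 200;0 30 0 0 0 0 200;0 20 0 0 0 0 200;0 0 0 0 0 0 200;0 0 0 0 0 0 200;0 0 0 0 0 0 200"
}}

```text
time: 12.4
position: [0.5745, 0.1146, 0.2358]
tool_rot: [-0.126, 3.137, -0.006]
ft_force: [0.7, -1.1, -5.6]
grip_width: 0.689
grip_force: 30.0
```

```bash
cat > chk.py <<'E'
from h import *
import sys
ro=float(sys.argv[1])
s=ctrl.get_state(); p=s["position"]; Rc=R.from_rotvec(s["tool_rot"]); M=Rc.as_matrix(); print("tcp",p.round(4),"tz",M[:,2].round(4),"ty",M[:,1].round(3),s["ft_force"].round(2),s["joint_positions"].round(3))
y=M[:,1].copy();y[2]=0;y/=np.linalg.norm(y);z=np.array([0,0,-1.]);x=np.cross(y,z)
print("upright rv",(R.from_matrix(np.stack([x,y,z],1))*Rc.inv()).as_rotvec(degrees=True).round(2))
for n in ["scene","top"]:
    im=ctrl.get_image(n); zb=p[2]-.085
    Q=near(im,p,.075,zb+.004,zb+.068)
    if len(Q)>60:
        c,e=circ(Q,ro); print(n,len(Q),"circ",c.round(4),"off tcp mm",((c-p[:2])*1000).round(1),e)
        c,d,e=axisfit(Q,ro,[p[0],p[1],zb+.03],[0,0]); print("  axis",c.round(4),d.round(3),e,"bottom z",np.percentile(near(im,p,.075,zb-.03,zb+.05)[:,2],[1,3]).round(4))
E
python3 chk.py .048
```

```text
tcp [0.5745 0.1146 0.2358] tz [ 0.0018 -0.004  -1.    ] ty [-0.08   0.997 -0.004] [ 0.69 -1.05 -5.64] [-0.255  0.177  0.012  1.6    0.002  1.363  1.407]
upright rv [ 0.23  0.11 -0.  ]
scene 662 circ [0.574 0.116] off tcp mm [-0.5  1.3] 0.000964252855204448
  axis [0.5741 0.1159 0.1808] [-0.017  0.011  1.   ] 0.0009868967311189962 bottom z [0.1517 0.1531]
```

{"fn": "move_arm", "kwargs": {
  "increments": "0 5 0 0.1 0 0 200;0 5.5 -6 0.1 0.1 0 200;0 0 -12 0 0 0 200;0 0 -14 0 0 0 200;0 0 -14 0 0 0 200;0 0 -12 0 0 0 200;0 0 -6 0 0 0 200;0 0 0 0 0 0 200"
}}

```text
time: 13.17
position: [0.5736, 0.1258, 0.1699]
tool_rot: [0.127, -3.136, -0.001]
ft_force: [-1.1, -0.2, -5.6]
grip_width: 0.69
grip_force: 30.0
```

```bash
python3 chk.py .048; python3 - <<'E'
from h import *
im=ctrl.get_image("scene"); save(im,"s3.png",(270,150,410,310),3.5)
Q=near(im,(.574,.1266),.06,.02,.065); print("small",len(Q),circ(Q,.041))
E
```

```text
tcp [0.5736 0.1258 0.1699] tz [-2.7e-03  3.0e-04 -1.0e+00] ty [-0.081  0.997  0.001] [-1.12 -0.22 -5.58] [-0.263  0.221  0.003  1.682 -0.002  1.241  1.392]
upright rv [-0.02 -0.16 -0.  ]
scene 609 circ [0.5727 0.1275] off tcp mm [-1.   1.7] 0.0009632272186839361
  axis [0.5728 0.1274 0.1149] [-0.018  0.019  1.   ] 0.00102932297869867 bottom z [0.0561 0.0581]
small 235 (array([0.57331969, 0.12715854]), np.float64(0.0007427450414089556))
```

View pics/s3.png

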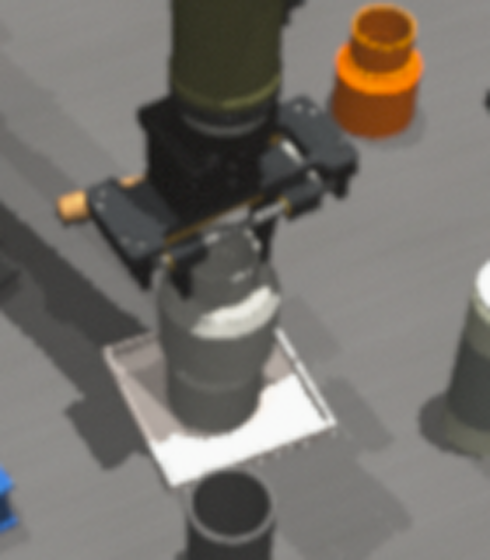

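The medium bell hangs upright around the small neck, coaxial to within about 1 mm, at crop (218,330) above small (215,390). I'll continue down.

{"fn": "move_arm", "kwargs": {
  "increments": "0.5 0 -5 0 0 0 200;0 0 -7 0 0 0 200;0 0 -7 0 0 0 200;0 0 -7 0 0 0 200;0 0 -6 0 0 0 200;0 0 -4 0 0 0 200;0 0 -2 0 0 0 200;0 0 0 0 0 0 200"
}}

```text
time: 13.98
position: [0.5752, 0.1261, 0.1336]
tool_rot: [-0.127, 3.139, 0.002]
ft_force: [0.3, 0.2, -5.8]
grip_width: 0.692
grip_force: 30.0
```

{"fn": "move_arm", "kwargs": {
  "increments": "0 0 -1.5 0 0 0 200;0 0 -1 0 0 0 200;0 0 -1 0 0 0 200;0 0 -1 0 0 0 200;0 0 0 0 0 0 200;0 0 0 0 0 0 200;0 0 0 0 0 0 200;0 0 0 0 0 0 200"
}}

```text
time: 14.65
position: [0.5757, 0.1262, 0.13]
tool_rot: [-0.127, 3.137, 0.002]
ft_force: [-0.4, -0.9, -6.8]
grip_width: 0.691
grip_force: 30.0
```

{"fn": "move_arm", "kwargs": {
  "increments": "0 0 -1 0 0 0 200;0 0 0 0 0 0 200;0 0 -1 0 0 0 200;0 0 0 0 0 0 200;0 0 -1 0 0 0 200;0 0 0 0 0 0 200;0 0 0 0 0 0 200;0 0 0 0 0 0 200"
}}

```text
time: 15.32
position: [0.5757, 0.1262, 0.1275]
tool_rot: [-0.127, 3.137, 0.002]
ft_force: [-1.0, -1.3, -0.7]
grip_width: 0.691
grip_force: 30.0
```

```bash
python3 -c "
from h import *
print(ctrl.get_state()['position'].round(4),ctrl.get_state()['ft_force'].round(1))"; python3 chk.py .048
```

```text
[0.5757 0.1262 0.1275] [-1.  -1.3 -0.7]
tcp [0.5757 0.1262 0.1275] tz [ 0.0018  0.0015 -1.    ] ty [-0.081  0.997  0.001] [-1.02 -1.32 -0.69] [-0.262  0.255  0.003  1.729 -0.002  1.155  1.393]
upright rv [-0.09  0.11  0.  ]
scene 537 circ [0.575  0.1279] off tcp mm [-0.7  1.7] 0.0010264453168671167
  axis [0.575  0.1279 0.0725] [ 0.004 -0.004  1.   ] 0.0010349399091066705 bottom z [0.013  0.0139]
```

{"fn": "move_arm", "kwargs": {
  "increments": "0 0 -1 0 0 0 200;0 0 0 0 0 0 200;0 0 0 0 0 0 120;0 0 0 0 0 0 60;0 0 0 0 0 0 0;0 0 0 0 0 0 0;0 0 0 0 0 0 0;0 0 15 0 0 0 0"
}}

```text
time: 16.08
position: [0.5738, 0.1257, 0.138]
tool_rot: [0.127, -3.135, -0.0]
ft_force: [-0.2, -0.2, -0.7]
grip_width: 0.957
grip_force: 0.0
```

{"fn": "move_arm", "kwargs": {
  "increments": "0 0 25 0 0 0 0;0 0 25 0 0 0 0;0 0 25 0 0 0 0;-10 -20 20 0 0 -4 0;-15 -37 0 0 0 -5 0;-15 -37 0 0 0 -5 0;-15 -37 0 0 0 -5 0;-15 -37 0 0 0 -5 0"
}}

```text
time: 16.75
position: [0.505, -0.0433, 0.2361]
tool_rot: [0.534, 3.093, 0.002]
ft_force: [0.8, -0.8, 0.2]
grip_width: 1.003
grip_force: 0.0
```

{"fn": "move_arm", "kwargs": {
  "increments": "-10 -37 0 0 0 -4 0;-10 -37 0 0 0 -2 0;-10 -37 0 0 0 0 0;-10 -37 0 0 0 0 0;-5 -37 0 0 0 0 0;-3 -37 0 0 0 0 0;-2 -37 0 0 0 0 0;0 -37 0 0 0 0 0"
}}

```text
time: 17.42
position: [0.4551, -0.3399, 0.2363]
tool_rot: [0.689, 3.062, 0.001]
ft_force: [0.8, -0.2, -0.4]
grip_width: 1.001
grip_force: 0.0
```

```bash
cat > two.py <<'E'
from h import *
s=ctrl.get_state(); p=s["position"]; print(p.round(4),s["tool_rot"].round(3),s["ft_force"].round(2),s["joint_positions"].round(3))
for n in ["scene","top"]:
    im=ctrl.get_image(n)
    Q=near(im,(.5743,.127),.07,.05,.17); print(n,len(Q),"med free",[np.round(x,4) for x in bell(Q,.048,(.5745,.127,.098))])
    Q=near(im,(.456,-.3505),.075,.01,.12); print(n,len(Q),"large up",[np.round(x,4) for x in bell(Q,.055,(.456,-.3505,.055))])
E
python3 two.py
```

```text
[ 0.4551 -0.3399  0.2363] [6.890e-01 3.062e+00 1.000e-03] [ 0.8  -0.17 -0.41] [ 0.194  0.14   0.446  1.658 -0.063  1.355  1.777]
scene 1170 med free [array([0.5752, 0.128 , 0.0954]), array([ 2.0e-04, -3.7e-03,  1.0e+00]), np.float64(0.0011)]
scene 1514 large up [array([ 0.4552, -0.3504,  0.0536]), array([ 0.0066, -0.0022,  1.    ]), np.float64(0.0011)]
top 1073 med free [array([0.5755, 0.1272, 0.0966]), array([0.0113, 0.0039, 0.9999]), np.float64(0.0013)]
top 1285 large up [array([ 0.4566, -0.3518,  0.0543]), array([0.0032, 0.0055, 1.    ]), np.float64(0.001)]
```

{"fn": "move_arm", "kwargs": {
  "increments": "0.5 -6 0 0 0 0 0;0.5 -6 -15 0 0 0 0;0 0 -25 0 0 0 0;0 0 -30 0 0 0 0;0 0 -30 0 0 0 0;0 0 -25 0 0 0 0;0 0 -16 0 0 0 0;0 0 -10 0 0 0 0"
}}

```text
time: 18.18
position: [0.4563, -0.3474, 0.0824]
tool_rot: [-0.685, -3.065, -0.004]
ft_force: [-0.8, -0.9, -0.2]
grip_width: 1.0
grip_force: 0.0
```

{"fn": "move_arm", "kwargs": {
  "increments": "0 0 0 0 0 0 0;0 0 0 0 0 0 100;0 0 0 0 0 0 140;0 0 0 0 0 0 200;0 0 0 0 0 0 200;0 0 0 0 0 0 200;0 0 0 0 0 0 200;0 0 0 0 0 0 200"
}}

```text
time: 18.85
position: [0.4565, -0.3518, 0.0861]
tool_rot: [0.69, 3.061, -0.002]
ft_force: [-2.4, -4.7, 5.9]
grip_width: 0.686
grip_force: 30.0
```

{"fn": "move_arm", "kwargs": {
  "increments": "0 0 5 0 0 0 200;0 0 15 0 0 0 200;0 0 25 0 0 0 200;0 0 28 0 0 0 200;0 0 28 0 0 0 200;0 0 28 0 0 0 200;0 0 28 0 0 0 200;0 0 23 0 0 0 200"
}}

```text
time: 19.52
position: [0.4564, -0.3478, 0.2651]
tool_rot: [-0.688, -3.065, -0.006]
ft_force: [-0.2, -0.3, -6.8]
grip_width: 0.689
grip_force: 30.0
```

{"fn": "move_arm", "kwargs": {
  "increments": "8 25 0 0 0 0 200;8 33 0 0 0 0 200;8 33 0 0 0 0 200;8 33 0 0 0 0 200;8 33 0 0 0 0 200;8 33 0 0 0 0 200;8 33 0 0 0 0 200;8 33 0 0 0 0 200"
}}

```text
time: 20.18
position: [0.5191, -0.0905, 0.2629]
tool_rot: [-0.687, -3.062, -0.003]
ft_force: [0.1, -0.3, -6.9]
grip_width: 0.682
grip_force: 30.0
```

{"fn": "move_arm", "kwargs": {
  "increments": "8 33 0 0 0 0 200;8 33 0 0 0 0 200;8 33 0 0 0 0 200;8 33 0 0 0 0 200;8 33 0 0 0 0 200;8 28 0 0 0 0 200;6 25 0 0 0 0 200;0 0 0 0 0 0 200"
}}

```text
time: 20.85
position: [0.5723, 0.1342, 0.262]
tool_rot: [-0.671, -3.064, -0.008]
ft_force: [-1.6, 2.5, -6.9]
grip_width: 0.68
grip_force: 30.0
```

```bash
python3 chk.py .055; python3 - <<'E'
from h import *
im=ctrl.get_image("scene")
Q=near(im,(.575,.1275),.065,.05,.105); print("med",len(Q),circ(Q,.048))
E
```

```text
tcp [0.5723 0.1342 0.262 ] tz [-0.0041  0.0064 -1.    ] ty [0.418 0.908 0.004] [-1.61  2.54 -6.95] [-0.311  0.174  0.046  1.553 -0.015  1.417  0.876]
upright rv [-0.37 -0.23 -0.  ]
scene 806 circ [0.5703 0.1373] off tcp mm [-2.   3.1] 0.001003507047979762
  axis [0.5704 0.1373 0.207 ] [-0.025  0.011  1.   ] 0.0011258596700693506 bottom z [0.1487 0.1527]
top 69 circ [0.5696 0.129 ] off tcp mm [-2.8 -5.2] 0.0009257118981370674
  axis [0.5736 0.1331 0.207 ] [-0.095 -0.133  0.987] 0.0008569927198744803 bottom z [0.1831 0.1837]
med 363 (array([0.57468526, 0.12821756]), np.float64(0.0007459697536817619))
```

{"fn": "move_arm", "kwargs": {
  "increments": "0 0 0 0 0 0 200;0 0 0 0 0 0 200;0 0 0 0 0 0 200;0 0 0 0 0 0 200;0 0 0 0 0 0 200;0 0 0 0 0 0 200;0 0 0 0 0 0 200;0 0 0 0 0 0 200"
}}

```text
time: 21.67
position: [0.5746, 0.1241, 0.265]
tool_rot: [0.689, 3.063, 0.002]
ft_force: [-0.1, 0.9, -6.2]
grip_width: 0.682
grip_force: 30.0
```

```bash
python3 chk.py .055; python3 - <<'E'
from h import *
im=ctrl.get_image("scene")
Q=near(im,(.575,.1275),.065,.05,.105); print("med",len(Q),circ(Q,.048))
E
```

```text
tcp [0.5746 0.1241 0.265 ] tz [ 2.e-03  5.e-04 -1.e+00] ty [0.428 0.904 0.001] [-0.11  0.88 -6.19] [-0.306  0.169  0.054  1.553 -0.009  1.418  0.878]
upright rv [-0.03  0.11  0.  ]
scene 817 circ [0.5732 0.1264] off tcp mm [-1.3  2.3] 0.0010217383717519221
  axis [0.5734 0.1264 0.21  ] [-0.033  0.015  0.999] 0.0010377709265741095 bottom z [0.1775 0.1802]
top 71 circ [0.572  0.1226] off tcp mm [-2.6 -1.5] 0.0010968496532679922
  axis [0.5804 0.1322 0.21  ] [-0.287 -0.347  0.893] 0.0008356230709381379 bottom z [0.1807 0.1821]
med 367 (array([0.57485342, 0.12806321]), np.float64(0.0006674867930791598))
```

{"fn": "move_arm", "kwargs": {
  "increments": "1.5 1.5 0 0 0 0 200;0 0 -6 0 0 0 200;0 0 -10 0 0 0 200;0 0 -12 0 0 0 200;0 0 -12 0 0 0 200;0 0 -8 0 0 0 200;0 0 -5 0 0 0 200;0 0 0 0 0 0 200"
}}

```text
time: 22.48
position: [0.575, 0.1253, 0.2097]
tool_rot: [-0.689, -3.064, 0.001]
ft_force: [1.0, 0.5, -6.5]
grip_width: 0.684
grip_force: 30.0
```

```bash
python3 chk.py .055; python3 - <<'E'
from h import *
im=ctrl.get_image("scene"); save(im,"s4.png",(270,130,410,300),3.4)
Q=near(im,(.575,.1275),.065,.05,.105); print("med",len(Q),circ(Q,.048))
E
```

```text
tcp [0.575  0.1253 0.2097] tz [-1.4e-03 -5.0e-04 -1.0e+00] ty [ 0.428  0.904 -0.001] [ 1.    0.54 -6.45] [-0.305  0.197  0.052  1.63  -0.01   1.316  0.877]
upright rv [ 0.03 -0.08  0.  ]
scene 743 circ [0.5734 0.1279] off tcp mm [-1.7  2.5] 0.0010731454055124545
  axis [0.5735 0.1277 0.1547] [-0.028  0.019  0.999] 0.001138682559653069 bottom z [0.0957 0.0982]
med 361 (array([0.57489758, 0.12809241]), np.float64(0.0007971358060462272))
```

View pics/s4.png

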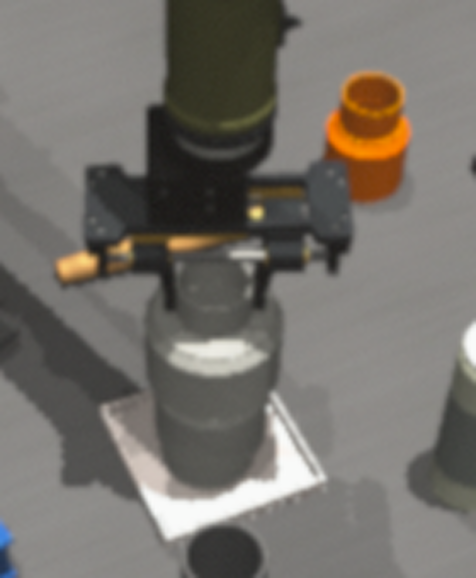

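The large bell is over the medium, at crop (213,360) above (212,440), coaxial to within 1.5 mm. Lowering with a +1 mm x correction.

{"fn": "move_arm", "kwargs": {
  "increments": "1 0 -3 0 0 0 200;0 0 -7 0 0 0 200;0 0 -8 0 0 0 200;0 0 -8 0 0 0 200;0 0 -6 0 0 0 200;0 0 -3 0 0 0 200;0 0 -1.5 0 0 0 200;0 0 0 0 0 0 200"
}}

```text
time: 23.3
position: [0.5769, 0.1256, 0.1749]
tool_rot: [0.689, 3.064, 0.001]
ft_force: [0.2, 0.5, -6.4]
grip_width: 0.684
grip_force: 30.0
```

{"fn": "move_arm", "kwargs": {
  "increments": "0 0 -1 0 0 0 200;0 0 -1 0 0 0 200;0 0 0 0 0 0 200;0 0 -1 0 0 0 200;0 0 0 0 0 0 200;0 0 0 0 0 0 200;0 0 0 0 0 0 200;0 0 0 0 0 0 200"
}}

```text
time: 23.97
position: [0.5771, 0.1257, 0.1725]
tool_rot: [0.689, 3.063, 0.002]
ft_force: [0.3, 0.8, -7.3]
grip_width: 0.685
grip_force: 30.0
```

{"fn": "move_arm", "kwargs": {
  "increments": "0 0 -1 0 0 0 200;0 0 0 0 0 0 200;0 0 -1 0 0 0 200;0 0 0 0 0 0 200;0 0 -1 0 0 0 200;0 0 0 0 0 0 200;0 0 0 0 0 0 200;0 0 0 0 0 0 200"
}}

```text
time: 24.63
position: [0.5771, 0.1256, 0.1694]
tool_rot: [0.689, 3.063, 0.001]
ft_force: [0.4, -1.0, -6.1]
grip_width: 0.683
grip_force: 30.0
```

{"fn": "move_arm", "kwargs": {
  "increments": "0 0 -1 0 0 0 200;0 0 0 0 0 0 200;0 0 0 0 0 0 200;0 0 0 0 0 0 200;0 0 0 0 0 0 200;0 0 0 0 0 0 200;0 0 0 0 0 0 200;0 0 0 0 0 0 200"
}}

```text
time: 25.3
position: [0.5771, 0.1256, 0.1685]
tool_rot: [0.689, 3.063, 0.001]
ft_force: [0.8, 0.4, -7.3]
grip_width: 0.685
grip_force: 30.0
```

Still carrying the full weight, so seating is a little lower.

{"fn": "move_arm", "kwargs": {
  "increments": "0 0 -1 0 0 0 200;0 0 0 0 0 0 200;0 0 0 0 0 0 200;0 0 -1 0 0 0 200;0 0 0 0 0 0 200;0 0 0 0 0 0 200;0 0 0 0 0 0 200;0 0 0 0 0 0 200"
}}

```text
time: 25.97
position: [0.5774, 0.1257, 0.168]
tool_rot: [0.689, 3.062, 0.002]
ft_force: [-3.9, -0.5, 5.8]
grip_width: 0.685
grip_force: 30.0
```

{"fn": "move_arm", "kwargs": {
  "increments": "0 0 0.5 0 0 0 200;0 0 0 0 0 0 200;0 0 0 0 0 0 120;0 0 0 0 0 0 60;0 0 0 0 0 0 0;0 0 0 0 0 0 0;0 0 0 0 0 0 0;0 0 15 0 0 0 0"
}}

```text
time: 26.63
position: [0.5754, 0.1253, 0.1788]
tool_rot: [-0.689, -3.062, 0.002]
ft_force: [-0.1, -0.4, -0.5]
grip_width: 0.955
grip_force: 0.0
```

{"fn": "move_arm", "kwargs": {
  "increments": "0 0 25 0 0 0 0;0 0 25 0 0 0 0;0 0 25 0 0 0 0;-10 -20 10 0 0 0 0;-10 -35 0 0 0 0 0;-10 -35 0 0 0 0 0;-10 -35 0 0 0 0 0;-10 -35 0 0 0 0 0"
}}

```text
time: 27.3
position: [0.5267, -0.0358, 0.267]
tool_rot: [0.688, 3.062, 0.002]
ft_force: [0.2, -0.8, 0.1]
grip_width: 1.0
grip_force: 0.0
```

{"fn": "move_arm", "kwargs": {
  "increments": "0 -20 0 0 0 0 0;0 -10 0 0 0 0 0;0 0 0 0 0 0 0;0 0 0 0 0 0 0;0 0 0 0 0 0 0;0 0 0 0 0 0 0;0 0 0 0 0 0 0;0 0 0 0 0 0 0"
}}

```text
time: 27.97
position: [0.5273, -0.0631, 0.2668]
tool_rot: [0.686, 3.064, 0.002]
ft_force: [0.0, -0.9, -0.8]
grip_width: 0.998
grip_force: 0.0
```

```bash
python3 - <<'E'
from h import *
print(ctrl.get_state()["position"].round(3))
for n in ["scene","top"]:
    im=ctrl.get_image(n); save(im,n+"9.png")
    Q=near(im,(.5745,.1275),.075,.085,.21); print(n,len(Q),"large",[np.round(x,4) for x in bell(Q,.055,(.5745,.127,.137))], Q[:,2].max())
E
```

```text
[ 0.527 -0.063  0.267]
scene 1521 large [array([0.5759, 0.1281, 0.135 ]), array([-0.0066, -0.0011,  1.    ]), np.float64(0.0011)] 0.19439281180329204
top 1627 large [array([0.5765, 0.1271, 0.1359]), array([0.0185, 0.002 , 0.9998]), np.float64(0.0015)] 0.1977773584878888
```

View pics/scene9.png

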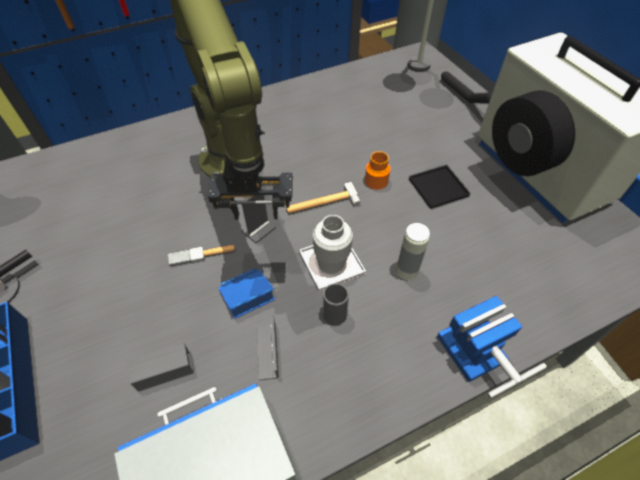

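The final view shows the three bells nested and upright in the white tray at (333,245). Everything else is where it was, and the gripper is clear at (245,190).

```bash
python3 -c "
from bench import ctrl
print(ctrl.close_job())"
```

```text
the job is handed in; nothing more can be done
None
```

The three silver reducers stand nested (small, medium, large), necks up, within about 2 mm of the white tray's centre; I handed the job in at about 28 s. The one doubt is joint 2, which read -0.302 against its -0.3 limit as the medium reducer came off the rest.

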